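# Ready the gas dryer for its new cartridge

### The arm

A 6-joint arm with a two-finger parallel gripper is mounted at the origin on the work surface. World frame = base frame: x ahead of the robot, y to its left, z up, the work surface at z = 0. Lengths are in m, angles in degrees, forces in N, time in s.
With the tool pointing down it reaches from about 0.325 to 0.85 m from the base axis. Payload 15.5 kg.
Tool frame: the origin (TCP) lies midway between the tips of the shut fingers; the grasp point (between the pads) lies 19 mm behind it; y points along the fingers, x is the direction in which the jaws open and shut, and the axes are right-handed (so a half turn about y gives the same grasp; the last joint's range is limited). The gripper opens to 91 mm and grips with 3 to 60 N. Pads are 32 mm wide; open, the fingers measure 118 mm over their backs; the gripper's body (76 mm by 178 mm) begins 60 mm behind the grasp point.
Start: joints at [58.413, 28.281, 77.091, -0, 74.628, -5.472], TCP at [0.275, 0.561, 0.214] pointing down, gripper open.
Joint ranges: [-166.48, 166.48], [-47.26, 123.95], [12.59, 153.08], [-70.14, 250.14], [6.76, 159.57], [-176.63, 176.63]. Speed limits (degrees/s): [108.29, 108.29, 147.25, 172.46, 172.46, 172.46].

### API

Orientations are given as a 3x3 rotation matrix whose columns are the frame's x, y, z axes.
In Python, from bench import ctrl gives the robot as it stands. The module is installed in compiled form; this text tells all that it offers. Calls block until the motion is done:
- ctrl.goto(position, orientation): joint-space move of the TCP to a pose.
- ctrl.move_l(position, vel=0.15, ori=None, contact_N=None): straight line of the TCP; ori=None keeps the orientation; vel is the mean speed in m/s. With contact_N (N) it stops when the force on the tool has changed by that much, and returns True; else False.
- ctrl.movej(angles): joint-space move.
- ctrl.command_gripper(opening): opening from 0.0 (shut) to 1.0 (fully open); the grip force is fixed at half the most; returns when the fingers have stopped.
- ctrl.sleep(seconds).
- ctrl.ik(position, orientation): joint angles nearest the present ones, or None.
- ctrl.read_camera(name): name is "side" or "top"; returns the picture (420x560x3 uint8, blue, green, red); there is no depth.
- ctrl.camera_params(name): a dict with "fx", "fy", "cx", "cy" (pixels), "pose" (4x4, takes a point from camera to world coordinates). Camera axes: x right, y up, looking along -z (the intrinsics and any distortion apply to the point x, -y, -z); pixel columns grow to the right and rows downward; lengths in m; the calibration is good to about 2 mm. A picture is of the moment at which its call begins. camera_params takes no time and is no camera call.
A pose or a line that the arm cannot do raises ctrl.MotionError and nothing moves.
- ctrl.sign_off(): hands the job in, once; it reports no verdict.
Readings, each from a call of its own:
- ctrl.current_t(): time.
- ctrl.current_q(): joint angles.
- ctrl.current_dq(): joint speeds.
- ctrl.current_effort(): joint torques, N m.
- ctrl.current_tool_pos(): TCP position.
- ctrl.current_eef_rot(): TCP orientation.
- ctrl.current_contact_force(): force on the tool from outside, world axes, zero at the start.
- ctrl.current_wrist_torque(): the same for the moment, N m.
- ctrl.current_grip_width(): opening from 0.0 (shut) to 1.0 (fully open).
Only numpy, scipy, OpenCV 4.12 (cv2) and the standard library are available. Lean on these libraries where they do the work, as an engineer would, in place of code of your own. Each camera call takes 0.05 s, during which the arm holds its last target. There are 200 camera calls.

### The job

Get the gas dryer ready for a cartridge change: lift the red-handled pin spanner off its hook, set both its pins in the holes of the dryer's lock ring, turn the ring anticlockwise to its stop with it (not with the fingers) and hang the spanner back on its hook. The cartridge cases all look alike, but one is full: lift them to find the heavy one and stand it upright wholly on the green loading pad, and stand all the empty ones upright on the floor of the yellow return tray. Spanner and cases may be done in either order; leave the other glassware and tools where they are.

Things in the scene. Friction and masses are not known exactly. Their poses are not given: they have to be found in the camera images.
- case_a: closed white box with blue lid and paper label on top, 50 x 50 mm, 64 mm high, standing on the bench; origin at the centre of its underside, axes square to the sides. Four or five such identical cases are there in any order (absent ones read None). Exactly one is full, about 420 g; the others are empty, about 140 g (each +-15 %); only the weight tells
- case_b: another such case; see case_a
- case_c: another such case; see case_a
- case_d: another such case; see case_a
- case_e: another such case; see case_a
- return_tray: yellow open return tray for the empty cases, fixed to the bench: 200 x 200 mm outside, walls 5 mm thick and 22 mm high, inner floor 5 mm above the bench; origin at the centre of its underside, x and y along its sides
- pad: flat green plastic loading pad with a thin white border line, fixed to the bench beside the gas dryer: 100 x 100 mm, 8 mm thick; origin at the centre of its underside, x and y along its sides
- dryer: gas dryer fixed to the bench: an upright clear canister with blue filling, 104 mm across the foot, 98 mm high with the steel lock ring on top; origin at the centre of its underside
- lock_ring (a joint): angle of the lock ring about its vertical axis in rad: 0 fully locked, grows anticlockwise seen from above, stops at 1.35 (fully unlocked); starts between 0 and 0.3; held by friction of about 0.2 N m, stays where it is left
- hole_a (a point): mouth of one of the two round holes in the flat top face (98 mm above the bench, 84 mm across) of the ring, 13 mm wide and 14 mm deep, 22 mm from the ring's axis; the other hole lies opposite. Turns with the ring
- hole_b (a point): mouth of the other hole, opposite hole_a
- spanner: pin spanner, 220 g, hung pins down. Two round-tipped 7 mm pins, 11.5 mm long, at y +-22 mm; steel yoke 14 x 62 mm (x, y), z 0 to 12; stem 12 x 16 mm to z 50; red handle, a flat upright loop 14 mm thick (x), 42 mm wide (y), z 50 to 110, with a window 26 mm wide, z 60 to 100, through which the hook passes along x. Origin mid yoke underside, z up. Fits the ring either way round
- pin_a (a point): tip of the spanner's pin at y = +22 mm
- pin_b (a point): tip of the spanner's pin at y = -22 mm
- eye_top (a point): middle of the upper edge of the window in the spanner's handle (z = 100 mm of the spanner): this edge rests on the hook
- hook_stand: hook stand fixed to the bench: foot plate 100 x 90 mm, post 16 x 14 mm, 163 mm high, its face 35 mm to +x of the origin; from it a level steel bar 8 mm thick runs to -x, upper side 155 mm above the bench, ending in a tip at x = -22 mm turned up to 163 mm. Origin on the bench under hook_seat, x along the bar to the post, z up
- hook_seat (a point): point on top of the hook bar where the spanner's eye_top hangs, 155 mm above the bench, between tip and post; axes as hook_stand
- jar: bystander: white plastic jar with red cap, 70 mm high
- beaker: bystander: glass beaker, 64 mm wide, 80 mm high
- amber: bystander: amber glass bottle, 150 mm high
- reagent: bystander: large clear reagent bottle with blue cap, 190 mm high
- flask: bystander: conical glass flask, 72 mm wide, 90 mm high
- vial: bystander: small amber vial, 28 mm wide, 55 mm high
- spatula: bystander: steel spatula lying on the bench near the robot, 180 mm long

How it is judged:
By the outcome, as a careful person would: the job done as asked, in the order asked, and still so for the second after the job is handed in, with the robot touching nothing.
Of case_d, case_e only 1 to 2 are there at a start; the rules pass over those that are not, and their reading is None.
At some moment in a run one of case_a, case_b, case_c, case_d, case_e may be knocked a few centimetres aside while the robot is not near it.
It also fails if it takes over 210 s, if anything falls off the work surface, if the arm or the gripper's body presses on something with over 40 N, if the wrist force passes 120 N, or if a joint passes its speed limit or range.

## Working session

There is one attempt and no reset: what is moved stays moved. The work goes in short steps, each a Python script; the robot and the scene stay as the last script left them, time stands still between calls to the robot, and variables do not carry over. Pictures are saved under pics/ and viewed, about 12 in all and at most 16, crops included, and the job is handed in when it is done.

```bash
mkdir -p pics
python3 - <<'E'
from bench import ctrl
import cv2
for n in("top","side"):
    cv2.imwrite(f"pics/{n}0.png",ctrl.read_camera(n)); p=ctrl.camera_params(n); print(n,p)
print(ctrl.current_eef_rot(),ctrl.current_grip_width(),ctrl.current_t())
E
```

```text
top {'fx': 461.06348637040674, 'fy': 461.06348637040674, 'cx': 265.0516743033599, 'cy': 208.6305645180387, 'pose': array([[ 0.02230338,  0.99830969, -0.05366872,  0.46179295],
       [-0.99937681,  0.0207938 , -0.0285237 , -0.03916422],
       [-0.02735951,  0.05427145,  0.99815132,  1.40721215],
       [ 0.        ,  0.        ,  0.        ,  1.        ]])}
side {'fx': 408.68580577038216, 'fy': 408.68580577038216, 'cx': 285.61262877553355, 'cy': 212.8120217689319, 'pose': array([[-0.87524003,  0.36340019, -0.31921028,  0.25086379],
       [-0.48361942, -0.66866282,  0.56480287,  0.48208733],
       [-0.00819457,  0.64871437,  0.76098785,  0.80558833],
       [ 0.        ,  0.        ,  0.        ,  1.        ]])}
[[ 4.40157467e-01 -5.56880255e-04 -8.97920428e-01]
 [ 8.97919987e-01 -8.96242973e-04  4.40157806e-01]
 [-1.04987007e-03 -9.99999443e-01  1.05545874e-04]] 1.0003486552247098 0.1
```

View pics/top0.png

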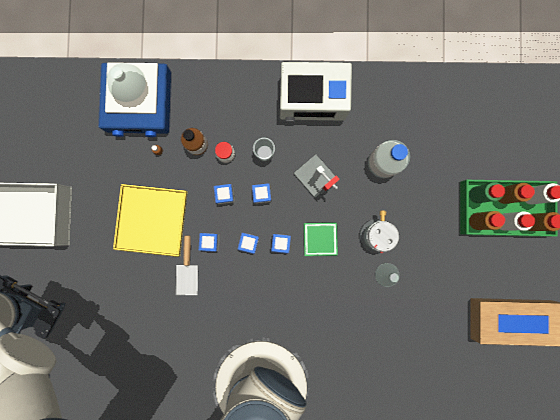

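View pics/side0.png

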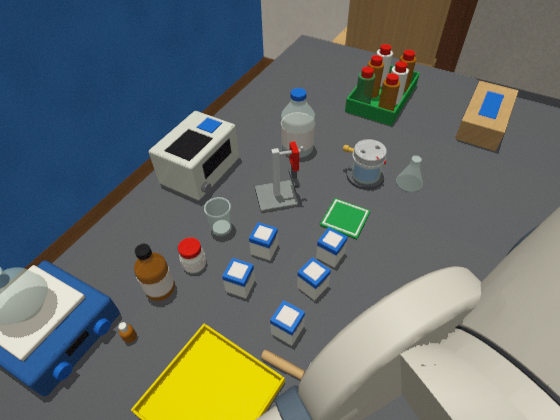

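The top view shows five cases, at about (223,194), (261,194), (208,242), (248,243) and (281,244). The tray is at (150,220), the pad at (320,239), the dryer at (380,236), and the hook stand at (316,176) with the red handle near (332,182). Next: zoomed crops and measurements.

```bash
cat > h.py <<'E'
from bench import ctrl
import cv2, numpy as np
def plane(name,uv,z):
    p=ctrl.camera_params(name);T=p["pose"]
    d=T[:3,:3]@np.array([(uv[0]-p["cx"])/p["fx"],-(uv[1]-p["cy"])/p["fy"],-1.])
    return T[:3,3]+d*(z-T[2,3])/d[2]
def proj(name,P):
    p=ctrl.camera_params(name);T=p["pose"]
    c=T[:3,:3].T@(np.asarray(P,float)-T[:3,3])
    return np.array([p["cx"]+p["fx"]*c[0]/-c[2],p["cy"]-p["fy"]*c[1]/-c[2]])
def tri(uvt,uvs):
    """nearest point of the two rays, and gap"""
    a0,a1=plane("top",uvt,0),plane("top",uvt,.3);b0,b1=plane("side",uvs,0),plane("side",uvs,.3)
    A=np.c_[a1-a0,-(b1-b0)];s=np.linalg.lstsq(A,b0-a0,rcond=None)[0]
    p,q=a0+s[0]*(a1-a0),b0+s[1]*(b1-b0);return (p+q)/2,np.linalg.norm(p-q)
def rects(img,name,lo,hi,z,amin,amax):
    m=cv2.inRange(cv2.cvtColor(img,cv2.COLOR_BGR2HSV),lo,hi);out=[]
    for c in cv2.findContours(m,cv2.RETR_EXTERNAL,cv2.CHAIN_APPROX_NONE)[0]:
        P=np.float32([plane(name,q[0],z)[:2] for q in c])
        (x,y),(w,h),a=cv2.minAreaRect(P)
        if amin<w*h<amax: out.append((round(x,4),round(y,4),round(w,3),round(h,3),round(a%90,1)))
    return out
def cases(img): # lids at z=.064
    return [r for r in rects(img,"top",(100,120,60),(125,255,255),.064,.0015,.0045) if abs(r[2]-r[3])<.012]
def R(deg): # tool down, jaws along deg in world
    t=np.radians(deg);return np.array([[np.cos(t),0,-np.sin(t)],[np.sin(t),0,np.cos(t)],[0,-1,0]])
def crop(name,img,x0,y0,x1,y1,k,fn): cv2.imwrite("pics/"+fn,cv2.resize(img[y0:y1,x0:x1],None,fx=k,fy=k,interpolation=cv2.INTER_CUBIC))
E
python3 - <<'E'
from h import *
t=cv2.imread("pics/top0.png");s=cv2.imread("pics/side0.png")
print("cases",*cases(t),sep="\n")
print("tray",rects(t,"top",(22,150,80),(35,255,255),.022,.02,.06))
print("pad",rects(t,"top",(50,120,60),(80,255,255),.008,.005,.02))
a=cv2.resize(t[140:290,285:415],None,fx=4,fy=4,interpolation=cv2.INTER_CUBIC)
b=cv2.resize(s[130:215,250:400],None,fx=4,fy=4,interpolation=cv2.INTER_CUBIC)
cv2.imwrite("pics/a.png",a);cv2.imwrite("pics/b.png",b)
E
```

```text
cases
(0.4345, -0.0478, 0.053, 0.051, 85.6)
(0.4337, 0.0472, 0.051, 0.051, 77.4)
(0.4335, 0.1647, 0.052, 0.051, 87.8)
(0.5771, 0.1235, 0.051, 0.051, 8.0)
(0.5814, 0.0127, 0.052, 0.052, 6.4)
(0.7089, -0.3875, 0.044, 0.046, 1.0)
(0.8915, -0.205, 0.048, 0.047, 0.8)
tray [(0.4954, 0.3488, 0.202, 0.2, 85.2)]
pad [(0.4487, -0.1686, 0.078, 0.076, 1.3), (0.4607, -0.167, 0.072, 0.097, 1.2)]
```

View pics/a.png

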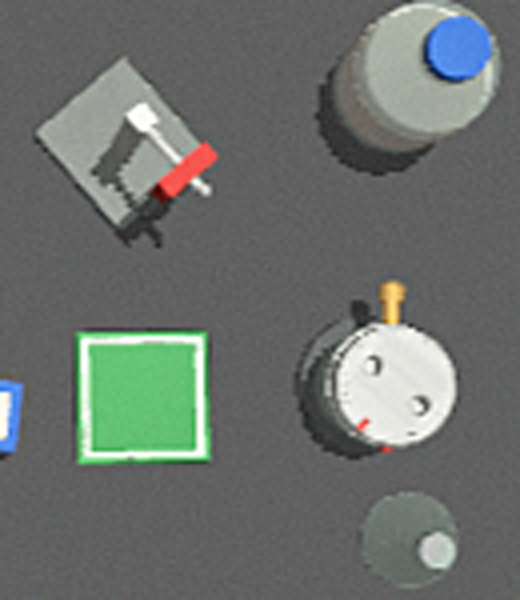

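View pics/b.png

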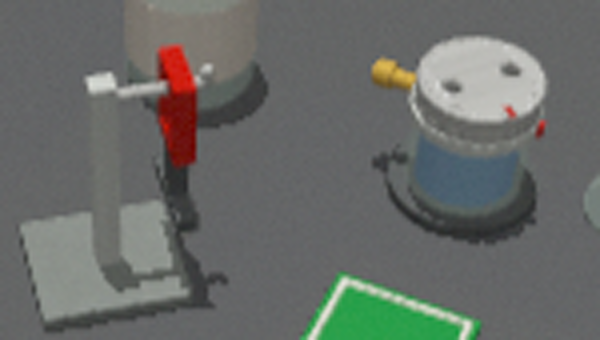

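Run:
```python
from h import *
c=lambda U,V:((U+.5)/4-.5+285,(V+.5)/4-.5+140)
sd=lambda U,V:((U+.5)/4-.5+250,(V+.5)/4-.5+130)
f=lambda n,p,z:print(n,plane("top",p,z).round(4))
f("post",c(143,117),.163);f("tip",c(208,188),.163);f("handle",c(188,170),.165)
f("ring",c(394,384),.098);f("hA",c(374,366),.098);f("hB",c(421,405),.098);f("pad",c(144,397.5),.008)
f("bottle",c(432,70),.12)
S=lambda n,p,z:print(n,"side",plane("side",p,z).round(4))
S("post",sd(102,85),.163);S("tip",sd(207,71),.163);S("ring",sd(482,80),.098);S("hA",sd(453,87),.098);S("hB",sd(511,70),.098)
S("handletop",sd(174,54),.165)
print("foot",[plane("top",c(*q),0.0).round(3)[:2] for q in((125,57),(37,132),(122,235))])
```

```text
post [ 0.6396 -0.151   0.163 ]
tip [ 0.5922 -0.1955  0.163 ]
handle [ 0.6039 -0.1816  0.165 ]
ring [ 0.463 -0.336  0.098]
hA [ 0.4753 -0.3219  0.098 ]
hB [ 0.4487 -0.355   0.098 ]
pad [ 0.4487 -0.1691  0.008 ]
bottle [ 0.6824 -0.3555  0.12  ]
post side [ 0.6357 -0.152   0.163 ]
tip side [ 0.5867 -0.1928  0.163 ]
ring side [ 0.4585 -0.3385  0.098 ]
hA side [ 0.4726 -0.3231  0.098 ]
hB side [ 0.4454 -0.3569  0.098 ]
handletop side [ 0.6104 -0.1951  0.165 ]
foot [array([ 0.709, -0.151]), array([ 0.65 , -0.085]), array([ 0.572, -0.151])]
```

```bash
cat >> h.py <<'E'
SEAT=np.array([.604,-.181]); XH=41.5; RING=np.array([.461,-.3375]); PAD=np.array([.447,-.170]); GZ=.068 # TCP z above spanner origin
E
python3 - <<'E'
from h import *
for a0 in(131.5,-48.5):
    for n,p,a in(("hook",[*SEAT,.25],a0),("r0",[*RING,.26],a0-80),("r1",[*RING,.26],a0+15)):
        q=ctrl.ik(p,R(a));print(n,a,None if q is None else np.round(q,0))
for a in(85,-95):
    q=ctrl.ik([.5,.35,.2],R(a)); print(a,None if q is None else np.round(q,0))
E
```

```text
hook 131.5 [ -22.   27.   73.   -0.   80. -154.]
r0 51.5 [-42.  22.  81.  -0.  77. -94.]
r1 146.5 [-42.  22.  81.  -0.  77. 171.]
hook -48.5 [-22.  27.  73.   0.  80.  26.]
r0 -128.5 [-42.  22.  81.   0.  77.  86.]
r1 -33.5 [-42.  22.  81.  -0.  77.  -9.]
85 [ 29.  28.  80.  -0.  72. -56.]
-95 [ 29.  28.  80.  -0.  72. 124.]
```

Using −48.5°, which leaves good wrist room.

Run:
```python
from h import *
A=-48.5
d=np.array([np.cos(np.radians(XH)),np.sin(np.radians(XH))])
ctrl.goto([*SEAT,.27],R(A))
print("hit",ctrl.move_l([*SEAT,.123],vel=.12,contact_N=8))
t=ctrl.read_camera("top");s=ctrl.read_camera("side")
ctrl.command_gripper(0.0);print("w",ctrl.current_grip_width()*91)
f0=ctrl.current_contact_force()
ctrl.move_l([*SEAT,.141],vel=.05)
print("f",f0,ctrl.current_contact_force(),ctrl.current_wrist_torque())
o=SEAT-.075*d
print("hit",ctrl.move_l([*o,.141],vel=.08,contact_N=8))
ctrl.move_l([*o,.25],vel=.15)
print(ctrl.current_contact_force(),ctrl.current_t(),ctrl.current_grip_width()*91)
s2=ctrl.read_camera("side")
k=lambda i,x0,y0:cv2.resize(i[y0:y0+100,x0:x0+130],None,fx=3,fy=3,interpolation=cv2.INTER_CUBIC)
cv2.imwrite("pics/c.png",np.hstack([k(s,230,110),k(s2,270,60)]))
```

```text
hit False
w 41.82464180861913
f [-0.62642642 -0.14345742 -0.11201667] [-0.72729109 -0.27944864 -2.44434508] [-0.02894197  0.1349223  -0.04443177]
hit False
[ 0.49975836  0.08701865 -3.04768753] 7.7083 41.85401306590987
```

View pics/c.png

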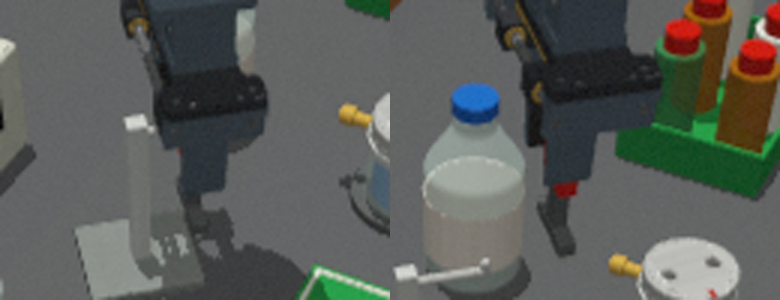

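Run:
```python
from h import *
A=-128.8
ctrl.goto([*RING,.25],R(A))
ctrl.move_l([*RING,.118+GZ],vel=.1)
s=ctrl.read_camera("side");print(ctrl.current_tool_pos(),ctrl.current_t())
crop("side",s,320,85,420,185,6,"d.png")
# predicted pixels in the crop
y=np.array([np.cos(np.radians(A)),np.sin(np.radians(A))]);x=np.array([y[1],-y[0]])
g=lambda P:((proj("side",P)-[320,85]+.5)*6-.5).round(0)
for sg in(1,-1):
    print("pin tip",g([*(RING+sg*.022*y),.118-.0115]),"hole",g([*(RING+sg*.022*y),.098]))
    print("yoke end bottom",[g([*(RING+sg*.031*y+e*.007*x),.118]) for e in(1,-1)],"top",[g([*(RING+sg*.031*y+e*.007*x),.130]) for e in(1,-1)])
```

```text
[ 0.4613993  -0.33778812  0.18670217] 9.7167
pin tip [344. 362.] hole [341. 377.]
yoke end bottom [array([375., 346.]), array([358., 326.])] top [array([380., 324.]), array([363., 305.])]
pin tip [255. 388.] hole [253. 403.]
yoke end bottom [array([248., 382.]), array([232., 363.])] top [array([252., 361.]), array([236., 341.])]
```

View pics/d.png

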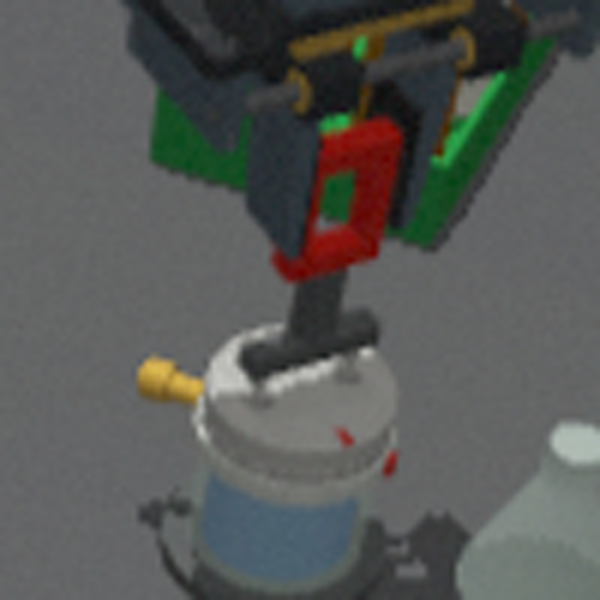

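The side crop shows the yoke level over the ring, with pins at about (262,393) and (348,370). Both are within about 2 mm of the holes, so I'll lower it with contact stop.

Run:
```python
from h import *
hit=ctrl.move_l([*RING,.096+GZ],vel=.03,contact_N=6)
print(hit,ctrl.current_tool_pos()[2]-GZ,ctrl.current_contact_force(),ctrl.current_wrist_torque(),ctrl.current_t())
s=ctrl.read_camera("side");crop("side",s,320,85,420,185,6,"e.png")
```

```text
True 0.10580150310294995 [ 0.79450409 -4.49217815 -5.02091084] [-1.34843934 -0.09539895 -0.06550146] 10.1917
```

View pics/e.png

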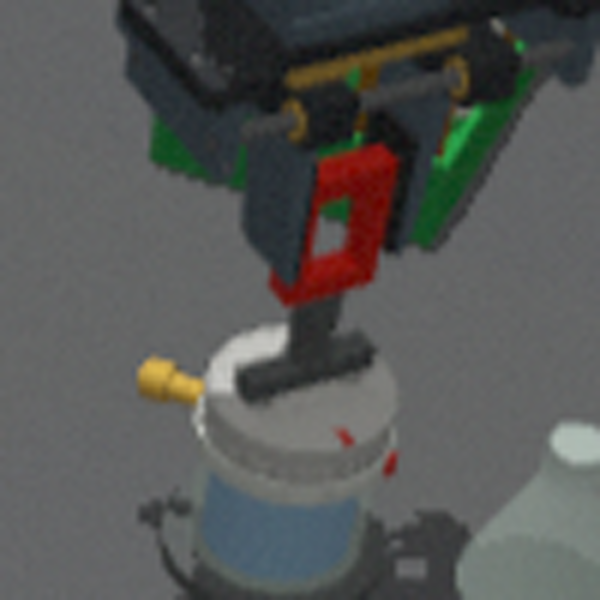

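Contact came with the pins about 4 mm in. The sideways force pushes the tool toward −y, so I'll shift that way and continue.

Run:
```python
from h import *
p=RING.copy()
ctrl.move_l([*p,.108+GZ],vel=.03)
z=.108
for i in range(5):
    f=ctrl.current_contact_force()
    p=p+np.array([0,-.0015]) if i==0 else p+np.clip(np.array(f[:2])*.0003,-.0015,.0015)
    ctrl.move_l([*p,ctrl.current_tool_pos()[2]],vel=.02)
    hit=ctrl.move_l([*p,.0985+GZ],vel=.02,contact_N=6)
    z=ctrl.current_tool_pos()[2]-GZ
    print(i,hit,p.round(4),round(z,4),ctrl.current_contact_force().round(2),ctrl.current_wrist_torque().round(2))
    if not hit or z<.1: break
print(ctrl.current_t())
```

```text
0 True [ 0.461 -0.339] 0.098 [-0.1   0.11  6.88] [ 0.1   0.22 -0.08]
11.2833
```

Fully seated: the yoke is at 98 mm with no side force. Turning anticlockwise now.

Run:
```python
from h import *
p=[.461,-.339,.0988+GZ];A=-128.8
ctrl.move_l(p,vel=.02)
t0=ctrl.current_wrist_torque()[2]
for i in range(40):
    st=4 if i<14 else 2
    A+=st
    ctrl.move_l(p,vel=.05,ori=R(A))
    tz=ctrl.current_wrist_torque()[2]-t0
    if i%3==0 or i>13: print(round(A+128.8),round(tz,2),ctrl.current_contact_force().round(1),round(ctrl.current_t(),1))
    if abs(tz)>.9: break
s=ctrl.read_camera("side");crop("side",s,320,85,420,185,6,"f.png")
print(A,ctrl.current_eef_rot()[:,0],ctrl.current_t())
```

```text
4 -0.01 [ 2.5 -3.3 -2.6] 11.8
16 -0.03 [ 3.5 -2.5 -1. ] 12.5
28 -0.03 [ 2.3 -0.4 -2.1] 13.3
40 0.04 [ 2.1  0.7 -2.6] 14.0
52 0.04 [ 1.2  1.  -2. ] 14.8
58 -0.04 [-0.3  1.5 -2.8] 15.3
60 -0.05 [-0.4  1.1 -3. ] 15.5
62 -0.05 [-0.9  2.2 -2.4] 15.8
64 -0.01 [-0.8  2.  -1. ] 16.0
66 0.0 [-1.2  3.2 -2.1] 16.3
68 0.01 [-1.1  2.2 -1.3] 16.5
70 -0.06 [-0.5  2.2 -1.7] 16.8
72 -0.04 [-1.6  3.  -2. ] 17.0
74 0.02 [-1.3  3.1 -2.4] 17.3
76 -0.05 [-1.5  1.9 -2.2] 17.5
78 -0.08 [-2.2  3.5 -2.4] 17.8
80 -0.05 [-1.8  3.4 -2.3] 18.0
82 -0.02 [-2.   3.6 -3.1] 18.3
84 -0.21 [-2.1  5.1 -2.3] 18.5
86 -0.87 [-1.7  4.8 -1.1] 18.8
88 -1.03 [-1.2  5.6 -1.9] 19.0
-40.80000000000001 [ 7.55523834e-01 -6.55121160e-01 -4.27500839e-05] 19.0833
```

View pics/f.png

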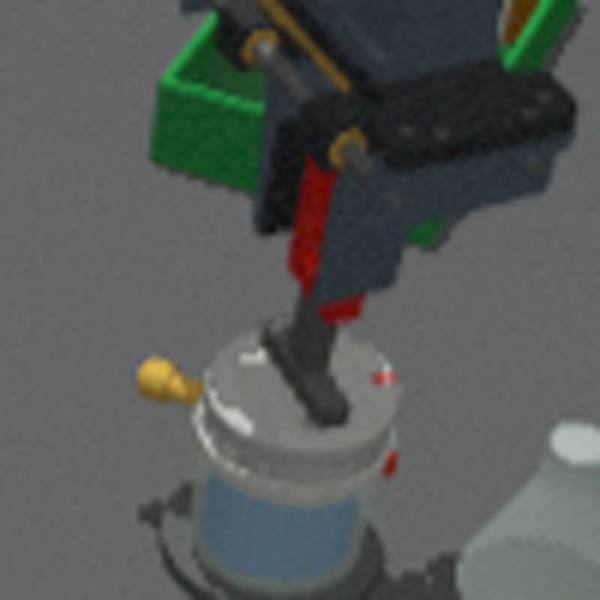

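Run:
```python
from h import *
sd=lambda U,V:((U+.5)/6-.5+320,(V+.5)/6-.5+85)
C=plane("side",(370,149.7),.098)[:2]
for q in((343,436),(385,377)):
    v=plane("side",sd(*q),.098)[:2]-[.4595,-.339]; print(np.degrees(np.arctan2(v[1],v[0])),np.linalg.norm(v))
p=[.461,-.339,.0988+GZ];A=-40.8
for st in(2,2):
    A+=st;ctrl.move_l(p,vel=.05,ori=R(A));ctrl.sleep(.2);print(A,ctrl.current_wrist_torque()[2],ctrl.current_contact_force().round(1))
```

```text
142.89361923988733 0.033509668079714054
-139.6892781948698 0.03824306418780864
-38.8 -1.0968962552944423 [-0.7  4.2 -3.8]
-36.8 -0.9845938167631226 [-1.6  4.4 -3.4]
```

The ring mark turned about 77.4° (1.35 rad) and the torque saturated, so the ring is at its stop. I'll back off to centre the pins and lift out.

Run:
```python
from h import *
p=[.461,-.339,.0988+GZ];A=-36.8
for i in range(8):
    A-=2;ctrl.move_l(p,vel=.05,ori=R(A));tz=ctrl.current_wrist_torque()[2];print(round(A,1),round(tz,2),ctrl.current_contact_force().round(1))
    if abs(tz)<.1 and i>2: break
print(ctrl.move_l([*p[:2],.125+GZ],vel=.05,contact_N=15),ctrl.current_contact_force().round(1))
ctrl.move_l([*p[:2],.25],vel=.15)
ctrl.goto([.52,-.26,.25],R(-48.5))
s=ctrl.read_camera("side");t=ctrl.read_camera("top")
T=ctrl.current_tool_pos();print(T,ctrl.current_t())
d=np.radians(-48.5);y=np.array([np.cos(d),np.sin(d)]);x=np.array([-y[1],y[0]]);zo=T[2]-GZ
c=proj("side",[*T[:2],zo]);x0,y0=(c-[50,60]).astype(int)
crop("side",s,x0,y0,x0+100,y0+100,6,"g.png")
g=lambda P:((proj("side",P)-[x0,y0]+.5)*6-.5).round(0)
for sg in(1,-1): print("yoke end y",sg,[(g([*(T[:2]+sg*.031*y+e*.007*x),zo+h])) for h in(0,.012) for e in(1,-1)])
print("hook",g([*SEAT,.155]))
```

```text
-38.8 -0.12 [-0.9  3.2 -2.9]
-40.8 -0.01 [ 0.9  1.2 -2. ]
-42.8 0.03 [-0.8  0.3 -1.7]
-44.8 -0.07 [-0.3 -0.6 -1.9]
False [ 0.2 -0.1 -2.2]
[ 0.51939501 -0.26025201  0.24911002] 22.7667
yoke end y 1 [array([266., 318.]), array([299., 313.]), array([268., 294.]), array([301., 289.])]
yoke end y -1 [array([312., 415.]), array([346., 409.]), array([315., 390.]), array([349., 385.])]
hook [ 24. 462.]
```

View pics/g.png

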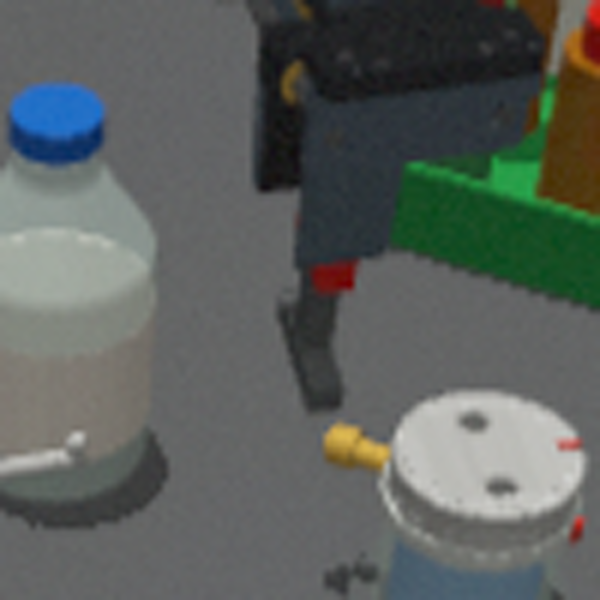

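The yoke shows about a 5° yaw slip in the grip. The holes now lie at (472,421) and (502,486). I'll rehang with tool yaw −43.5° to compensate.

Run:
```python
from h import *
A=-43.5
d=np.array([np.cos(np.radians(XH)),np.sin(np.radians(XH))]);o=SEAT-.075*d
ctrl.goto([*o,.25],R(A))
ctrl.move_l([*o,.141],vel=.15)
print("in hit",ctrl.move_l([*SEAT,.141],vel=.06,contact_N=6))
print("down hit",ctrl.move_l([*SEAT,.1215],vel=.03,contact_N=2.5),ctrl.current_tool_pos(),ctrl.current_contact_force().round(2))
ctrl.command_gripper(.75);ctrl.sleep(.3)
ctrl.move_l([*SEAT,.27],vel=.15)
ctrl.goto([.40,.2,.3],R(90))
t=ctrl.read_camera("top");s=ctrl.read_camera("side");print(ctrl.current_t())
cv2.imwrite("pics/t1.png",t);cv2.imwrite("pics/s1.png",s)
k=lambda i,x0,y0:cv2.resize(i[y0:y0+130,x0:x0+130],None,fx=3,fy=3,interpolation=cv2.INTER_CUBIC)
cv2.imwrite("pics/i.png",np.hstack([k(t,280,140),k(s,270,100)]))
print(*cases(t),sep="\n")
```

```text
in hit False
down hit True [ 0.6037809  -0.18096341  0.12288443] [-0.68  0.88  8.38]
29.6167
(0.4345, -0.048, 0.052, 0.051, 85.4)
(0.4334, 0.0472, 0.051, 0.051, 77.3)
(0.4339, 0.1645, 0.053, 0.05, 86.1)
(0.5809, 0.0123, 0.051, 0.051, 7.1)
(0.5769, 0.1237, 0.051, 0.051, 8.6)
(0.7089, -0.3875, 0.044, 0.046, 1.0)
(0.8915, -0.205, 0.048, 0.047, 0.8)
```

View pics/i.png

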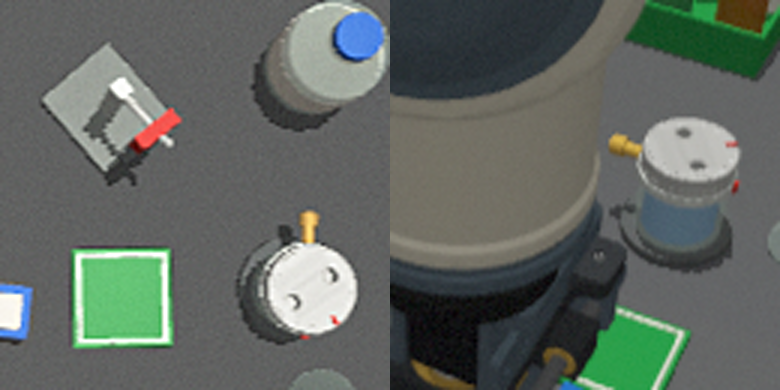

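The spanner hangs as before and the ring is turned. Now the cases: look before each grasp, weigh on lifting, then place.

```bash
cat > c.py <<'E'
from h import *
import json,os
TR=np.array([.4954,.3488]);TA=-4.8
c,s=np.cos(np.radians(TA)),np.sin(np.radians(TA));M=np.array([[c,-s],[s,c]])
SL=[TR+M@np.array(v) for v in((.045,.045),(-.045,.045),(.045,-.045),(-.045,-.045))]
def bench_cases():
    out=[]
    for r in cases(ctrl.read_camera("top")):
        p=np.array(r[:2])
        if p[0]<.68 and np.abs(M.T@(p-TR)).max()>.10 and np.abs(p-PAD).max()>.05: out.append(r)
    return out
def fz(): 
    v=[]
    for _ in range(12): v.append(ctrl.current_contact_force()[2]);ctrl.sleep(.03)
    return np.mean(v)
def run(r,nslot,padfree):
    a=r[4] if r[4]<45 else r[4]-90
    ctrl.goto([r[0],r[1],.17],R(a));ctrl.command_gripper(.82)
    f0=fz()
    print(" hit",ctrl.move_l([r[0],r[1],.030],vel=.15,contact_N=10))
    ctrl.command_gripper(0);w=ctrl.current_grip_width()*91
    ctrl.move_l([r[0],r[1],.17],vel=.15);ctrl.sleep(.2)
    m=(f0-fz())/9.81*1000
    heavy=m>280
    print(np.round(r,3),"w",round(w,1),"mass g",round(m))
    if not 46<w<54: raise SystemExit("bad grip")
    p,z,b=(PAD,.038,1.2) if heavy else (SL[nslot],.035,TA)
    ctrl.goto([*p,.17],R(b))
    ctrl.move_l([*p,z+.015],vel=.15)
    h=ctrl.move_l([*p,z-.002],vel=.03,contact_N=4);print(" down",h,round(ctrl.current_tool_pos()[2]-z,4),"t",round(ctrl.current_t(),1))
    ctrl.command_gripper(.70);ctrl.move_l([*p,.17],vel=.18)
    return heavy
E
python3 - <<'E'
from c import *
q=lambda U,V:plane("top",((U+.5)/3-.5+280,(V+.5)/3-.5+140),.098)[:2]
v=q(333,275)-q(293,302);print("hole line",np.degrees(np.arctan2(v[1],v[0]))+180,np.linalg.norm(v))
B=bench_cases();print(B)
r=max(B,key=lambda r:r[1]);print("heavy",run(r,0,1))
print(bench_cases())
E
```

```text
hole line 125.18411541258409 0.045361366724308246
[(0.4347, -0.0479, 0.052, 0.051, 85.0), (0.4337, 0.0471, 0.051, 0.051, 77.4), (0.4337, 0.1645, 0.053, 0.05, 86.1), (0.5809, 0.0123, 0.051, 0.051, 6.4), (0.577, 0.1236, 0.051, 0.051, 8.3)]
 hit False
[4.34e-01 1.64e-01 5.30e-02 5.00e-02 8.61e+01] w 49.9 mass g 140
 down True -0.0 t 37.5
heavy False
[(0.4346, -0.048, 0.052, 0.051, 85.4), (0.4337, 0.0471, 0.051, 0.051, 77.4), (0.569, 0.028, 0.05, 0.05, 1.1), (0.577, 0.1236, 0.051, 0.051, 8.3)]
```

One case has just been knocked, from (.581,.012) to (.569,.028). The fresh look before each grasp handles that, so I'll continue.

Run:
```python
from c import *
n=1
for i in range(6):
    B=bench_cases();print(len(B))
    if not B: break
    if n==4 and len(B)>1: break
    r=max(B,key=lambda r:r[1])
    if not run(r,n,1): n+=1
ctrl.goto([.40,.1,.32],R(0))
t=ctrl.read_camera("top");s=ctrl.read_camera("side");cv2.imwrite("pics/t2.png",t);cv2.imwrite("pics/s2.png",s)
print(*cases(t),sep="\n");print(ctrl.current_t(),SL)
```

```text
4
 hit False
[0.577 0.124 0.051 0.051 8.3  ] w 49.6 mass g 426
 down True -0.0003 t 46.7
3
 hit False
[4.34e-01 4.70e-02 5.10e-02 5.10e-02 7.74e+01] w 50.3 mass g 103
 down True -0.0 t 55.8
2
 hit False
[0.569 0.028 0.05  0.05  1.1  ] w 49.9 mass g 133
 down True -0.0 t 65.2
1
 hit False
[ 4.34e-01 -4.80e-02  5.20e-02  5.10e-02  8.56e+01] w 49.3 mass g 108
 down True -0.0001 t 74.8
0
(0.4507, -0.1693, 0.049, 0.049, 0.9)
(0.4568, 0.3961, 0.053, 0.049, 85.0)
(0.5392, 0.3003, 0.051, 0.049, 84.8)
(0.5467, 0.3888, 0.052, 0.049, 87.3)
(0.7082, -0.3869, 0.043, 0.046, 45.3)
(0.8915, -0.205, 0.048, 0.047, 0.8)
77.275 [array([0.54400768, 0.38987668]), array([0.45432332, 0.39740768]), array([0.53647668, 0.30019232]), array([0.44679232, 0.30772332])]
```

View pics/t2.png

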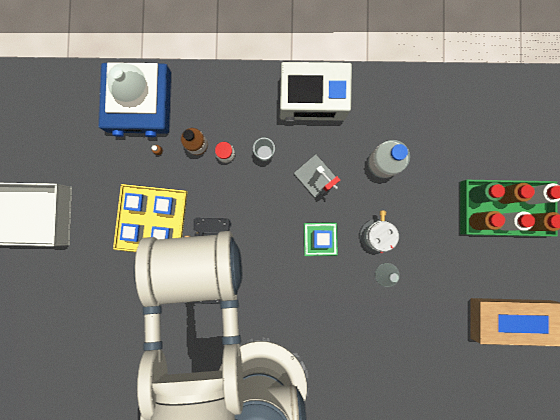

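All four empties sit in the tray, the full one on the pad, and the spanner on its hook at (332,182). Last check before sign-off: whether the ring's red mark moved between the torque stop and now.

Run:
```python
from h import *
def reds(i):
    h=cv2.cvtColor(i,cv2.COLOR_BGR2HSV);m=cv2.inRange(h,(0,110,80),(6,255,255))|cv2.inRange(h,(172,110,80),(180,255,255))
    n,_,st,c=cv2.connectedComponentsWithStats(m)
    return [(c[k].round(1),int(st[k][4])) for k in range(1,n) if st[k][4]>15]
s=cv2.imread("pics/s2.png");crop("s",s,320,85,420,185,6,"j.png")
for f in("e","f","j"): print(f,[q for q in reds(cv2.imread(f"pics/{f}.png")) if q[0][1]>340])
for f in("top0","t2"):
    i=cv2.resize(cv2.imread(f"pics/{f}.png")[215:265,355:405],None,fx=6,fy=6,interpolation=cv2.INTER_CUBIC);print(f,reds(i))
    for q,_ in reds(i):
        v=plane("top",((q[0]+.5)/6-.5+355,(q[1]+.5)/6-.5+215),.098)[:2]-[.463,-.337];print(np.degrees(np.arctan2(v[1],v[0])),np.linalg.norm(v))
print(ctrl.current_contact_force())
```

```text
e [(array([345.5, 437.6]), 126), (array([390.3, 464. ]), 194)]
f [(array([379.6, 377.9]), 84), (array([391.5, 376. ]), 16), (array([390.4, 463.7]), 201)]
j [(array([385.2, 378.4]), 83)]
top0 [(array([123.9, 186.8]), 152), (array([158.6, 224.1]), 142)]
141.66521820354419 0.036773153778700635
171.9508727786144 0.04635549672270687
t2 [(array([219.8, 191.3]), 140), (array([158.5, 224.1]), 140)]
-143.85078687031708 0.03705237207468076
171.89411729199625 0.04636311362592415
[-0.07022106 -0.36765746 -0.4672435 ]
```

View pics/j.png

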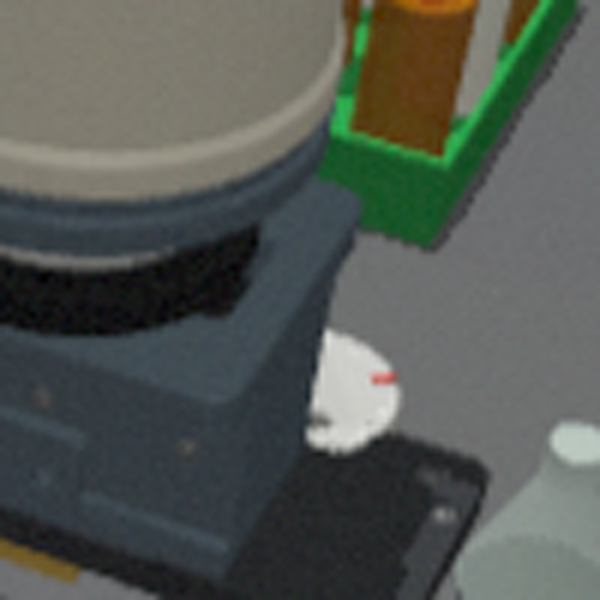

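The mark has not moved since the torque stop: it is at (385,378) in both pictures. The gripper is touching nothing.

Run:
```python
from bench import ctrl
ctrl.sign_off();print(ctrl.current_t())
```

```text
the job is handed in; nothing more can be done
the job is handed in; nothing more can be done
```

The job is done and handed in, with the robot's clock at about 77 s of the 210 s allowed.

- **Spanner and ring:** I lifted the spanner off its hook and set both pins in the ring; the yoke came down to 98 mm. I turned the ring anticlockwise until the torque levelled off at about 1 N m and hung the spanner back on its hook. The last top picture shows it hanging there.
- **Cases:** Five were present. The heavy one weighed about 426 g and stands on the green pad. The four empties, at about 103–140 g, are in the yellow tray. One case was knocked aside during the run; I found it again in a fresh picture before picking it up.
- **Last checks:** The pictures show no bystanders out of place. The ring's mark stayed where the torque stop left it, and the gripper was touching nothing before hand-in.
- **Disagreements:**
  - The first lowering of the pins caught a hole edge at about 6 N, and I fixed it with a 1.5 mm shift.
  - The spanner slipped about 5° in the grip at the stop, which I allowed for when rehanging it.
  - Estimates of the ring's travel ranged from 74° to 77°, so I relied on the torque to judge the stop.
  - In the last picture the arm hid the fourth (near-right) tray case from the automatic detector. It is partly visible in the picture, and its set-down contact was at the right height.

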